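# Open the slide reader's shutter and hold a slide flush on its sloped, sprung seat

### The arm

A 6-joint arm with a two-finger parallel gripper is mounted at the origin on a cart in front of the work surface, level with it; the furniture and walls round the work are solid. World frame = base frame: x ahead of the robot, y to its left, z up, the work surface at z = 0. Lengths are in m, angles in degrees, forces in N, time in s.
With the tool pointing down it reaches from about 0.325 to 0.75 m from the base axis. Payload 7.6 kg.
Tool frame: the origin (TCP) lies at the very end of the fingers, on their centre line; the grasp point (between the pads) lies 19 mm behind it (pinch_z is the distance from the TCP to the grasp point, in m); z points along the fingers, y is the line along which they close (so a half turn about z gives the same grasp; the last joint's range is limited). The gripper opens to 85 mm and grips with 20 to 120 N. Pads are 22 mm wide; open, the fingers measure 114 mm over their backs; the gripper's body (76 mm by 85 mm) begins 54 mm behind the grasp point. The pads swing forward as they close: fully open they stand 13 mm farther back than shut.
Start: joints at [-70.548, 2.991, 80.254, -0, 96.75, -4.028], TCP at [0.209, -0.482, 0.231] pointing down, gripper open.
Joint ranges: [-166.34, 166.34], [-52.06, 124.39], [6.96, 135.62], [-60.46, 240.46], [14.63, 156.25], [-167.68, 167.68]. Speed limits (degrees/s): [147.25, 147.25, 172.46, 180, 180, 180].

### API

Orientations are given as a 3x3 rotation matrix whose columns are the frame's x, y, z axes.
In Python, from station import state, grab_frame, calibration, sign_off, pinch_z gives the robot as it stands.
- The arm moves only by the tool play_rows, never from a script. Its argument "moves" is text: rows parted by semicolons, each of 7 numbers parted by spaces: the opening, from -1 (shut) to 1 (fully open), then the shift along the tool's x, y, z in m, then the turn, a rotation vector about the tool's x, y, z in degrees. In form: gripper tx ty tz rx ry rz; .... A call has 1 to 10 rows; each row is the pose to reach, as a shift and turn from the pose commanded when the call began, along the tool's axes at that moment; what a row does not reach only later rows make up. A row lasts 1/10 s, in which the tool goes at most 50 mm and 8.59 degrees, less where a joint would pass 70% of its speed; a pose out of reach is approached as far as the arm can. A call with a gripper value outside its range is refused whole. The fingers move at their own pace and stop on an object; the grip force is fixed at half the most. Time passes only in rows, so rows that repeat a pose let the fingers close. It gives the time, the measured TCP pose, the force, the opening and the grip force at its end, in the units of the state.
- state(): the state, without advancing time (a new reading comes with each control period).
- grab_frame(name): name is "scene" or "top" or "wrist"; returns the picture (420x560x3 uint8, red, green, blue); there is no depth.
- calibration(name): a dict with "camera_matrix" (3x3 intrinsics, pixels), "k1" (the pictures are not rectified: a ray, as slopes to the right and down, at radius r is drawn at 1 + k1 r^2 times it, then the intrinsics apply), "extrinsics" (4x4, takes a point from world to camera coordinates). Camera axes: x right, y down, z forward; pixel columns grow to the right and rows downward; lengths in m; the calibration is good to about 2 mm. A picture is of the moment at which its call begins: read the wrist's pose just before it. calibration takes no time and is no camera call; for the wrist camera it gives the pose at the moment of the call.
- sign_off(): hands the job in; it is judged then, once.
The state is a dict: "time": time; "q": joint angles; "joint_vel": joint speeds; "joint_efforts": joint torques, N m; "tcp_pos": TCP position; "orientation": TCP orientation; "ft_force": force on the tool from outside, world axes, zero at the start; "torque": the same for the moment, N m; "grip_width": opening from 0.0 (shut) to 1.0 (fully open); "finger_force": force on a finger pad.
Only numpy, scipy, OpenCV 4.12 (cv2) and the standard library are available. Lean on these libraries where they do the work, as an engineer would, in place of code of your own. Each camera call takes 0.05 s, during which the arm holds its last target. There are 200 camera calls.

### The job

Read a slide on the tilted slide reader: swing the shutter's red-knobbed lever round until it clicks into the green-marked notch, so that the window is uncovered, then pick the slide carrier up by its blue fin. Lay the carrier on the sloping black seat with its underside flush on the face and one short end against the steel ledge at the low end, press the sprung seat about half way in, and finish while still gripping the carrier and pressing it there, for the reader only reads while the seat is held in. Leave the head's tilt as it is set and the other things on the bench where they are.

Things in the scene. Friction and masses are not known exactly. Their poses are not given: they have to be found in the camera images.
- reader: Base of the slide reader, a grey and white bench instrument 170 (x) x 206 (y) x 30 mm, an upright cheek on each side; fixed. Origin at the centre of its underside; -x is the front, towards the robot. The white read head (140 x 168 x 44 mm) hangs between the cheeks on a trunnion axis along y, 88 mm above the bench.
- tilt_head (a joint): Tilt of the read head, rad: 0 = face level, larger = its far edge raised, so that the face slopes down towards the front of the reader. Set somewhere between 0.25 and 0.6 and held by stiff friction (4 N m); it is to be left so.
- head_edge (a point): Point on the middle of the head's low front edge, level with the trunnion axis of the head and 70 mm from it; tells whether the head's tilt was disturbed.
- seat_mid (a point): Centre of the black seat's face (middle of a blue window 22 mm across); moves with the seat. x up the slope, y left across it, z out of the face. The face reaches 49 mm down, 51 up, 25 to each side; 33 mm left of the reader's middle, 10 mm proud of the head. A steel ledge 5.5 mm high crosses the low end, its upper side at x = -43 mm: a carrier against it has its centre at x = 0.
- seat_plate (a joint): How far the seat plate is pressed in along its normal, m: 0 = out, 0.008 = on its stop. Spring: starts to give at 2.5 N, then 0.7 N per mm (about 5.3 N at 4 mm, 8.1 N at the stop). Carrier on seat: friction about 0.5 to 0.7 of the press.
- shutter (a joint): Lever angle, rad, clockwise seen from above. 0 = first notch: blade over the window, knob at the right; 0.7 = unmarked notch; 1.40 = green notch: blade up the slope clear of the seat, knob near the low edge. A spring pin holds it in a notch (4 N at the knob to leave) and draws it in within 0.1 rad; elsewhere it stays. Stops -0.12 and 1.52. The blade lies 2 to 5 mm above the seat face.
- knob_grip (a point): Where to grip the lever's red knob: on its axis, 26 mm above seat-face level, 52 mm from the pivot axis. The knob is a round post along the normal of the face, 16 mm across from 17 to 35 mm above seat-face level (top at 39 mm), with a 10 mm neck below, on the end of a flat lever; same axes as seat_mid but turned with the lever.
- shutter_pivot (a point): Point on the pivot axis of the shutter lever at the height of knob_grip (the axis itself is the normal of the face); same axes as seat_mid. The knob goes round this point in the plane of the face.
- green_notch (a point): Where knob_grip comes to stand when the lever is in the green-marked notch (the green patch on the head's face lies below it). Fixed to the head.
- carrier: Slide carrier: grey frame 86 (x) x 36 (y) x 7 mm with a glass slide in its flat underside, and a blue grip fin 44 mm long along x, 10 mm thick in y, from 6 to 36 mm above the underside, standing in the middle. 50 to 100 g. Origin at the centre of the underside, z up through the fin. Starts lying flat on the bench. Either short end may go against the ledge.
- slide_box: Bystander: small blue box of slides, 30 x 78 x 26 mm, lying on the bench; origin under its centre.
- tape_roll: Bystander: beige roll of tape lying flat, 84 mm across, 19 mm high; origin under its centre.
- pipette: Bystander: grey pipette with a blue end, 220 x 29 x 40 mm, lying along its x; origin under its middle.
There are look-alikes about, which are no part of the job. What is shaped like the carrier but orange is not meant.

How it is judged:
By the outcome, as a careful person would: the job done as asked, in the order asked, and still so for the second after the job is handed in, while the arm keeps its last pose, push and grip.
It also fails if it takes over 51 s, if anything falls off the work surface, if the arm or the gripper's body presses on something with over 40 N, if the wrist force passes 120 N, or if a joint passes its speed limit or range.

## Working session

There is one attempt and no reset: what is moved stays moved. The work goes in short steps, Python scripts to look and compute and a tool call to move; the robot and the scene stay as the last step left them, time stands still between calls to the robot, and variables do not carry over. Pictures are saved under pics/ and viewed, at most 10 in all, crops included, and the job is handed in when it is done.

Besides the shell and the picture viewer there is one more tool, called by a JSON object that holds its "api" and its "payload", one argument or row to a line. play_rows: Moves the arm, as the interface text tells. Its arguments: {"type":"object","properties":{"moves":{"type":"string"}},"required":["moves"]}

```bash
mkdir -p pics; ls
python3 - <<'E'
from station import *
import cv2,json
print(state(),pinch_z)
for n in("scene","top","wrist"):
    c=calibration(n);print(n,c)
a=grab_frame("scene");b=grab_frame("top")
cv2.imwrite("pics/s0.png",a[:,:,::-1]);cv2.imwrite("pics/t0.png",b[:,:,::-1])
E
```

```text
pics
{'time': 0.0, 'q': array([-7.05472207e+01,  3.02542569e+00,  8.03122615e+01, -3.27106334e-05,
        9.67506010e+01, -4.02597397e+00]), 'joint_vel': array([-0.02170101, -0.01723969,  0.12073963,  0.00523277, -0.03233307,
        0.0242193 ]), 'joint_efforts': array([-4.40802514e-04, -3.81668615e+01, -3.60187376e+01, -1.24684998e-04,
        6.21098108e-03,  2.70219942e-06]), 'tcp_pos': array([ 0.20910094, -0.48123263,  0.23049549]), 'orientation': array([[ 9.17207932e-01,  3.98408517e-01, -5.13706783e-04],
       [ 3.98408834e-01, -9.17206787e-01,  1.45276923e-03],
       [ 1.07620288e-04, -1.53715678e-03, -9.99998813e-01]]), 'ft_force': array([0.03098919, 0.75476685, 0.65280632]), 'torque': array([0.08176132, 0.02706118, 0.00497032]), 'finger_force': 0.0, 'grip_width': 1.00065571446238} 0.0187
scene {'camera_matrix': array([[416.07184887,   0.        , 276.00266678],
       [  0.        , 416.07184887, 210.0587038 ],
       [  0.        ,   0.        ,   1.        ]]), 'k1': -0.007249344747061367, 'extrinsics': array([[-0.56421286, -0.82555621, -0.01099075,  0.29767674],
     
[... 412 characters left out ...]
496802, -0.99997258,  0.00549101, -0.01311448],
       [-0.99648645, -0.00540965, -0.08357929,  0.53418929],
       [ 0.0836067 , -0.00505649, -0.996486  ,  1.38706399],
       [ 0.        ,  0.        ,  0.        ,  1.        ]])}
wrist {'camera_matrix': array([[358.94133878,   0.        , 280.35373874],
       [  0.        , 358.94133878, 210.49981091],
       [  0.        ,   0.        ,   1.        ]]), 'k1': -0.029890018088397453, 'extrinsics': array([[ 0.39831432, -0.91724278, -0.0033735 , -0.52485072],
       [-0.87878794, -0.38266392,  0.28513169, -0.03686314],
       [-0.2628259 , -0.11060744, -0.95848242,  0.37981075],
       [ 0.        ,  0.        ,  0.        ,  1.        ]])}
```

View pics/s0.png

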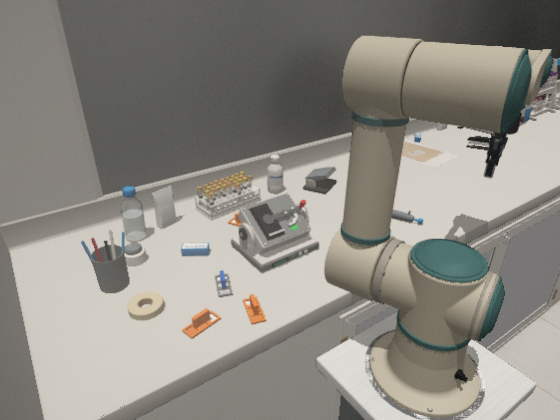

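View pics/t0.png

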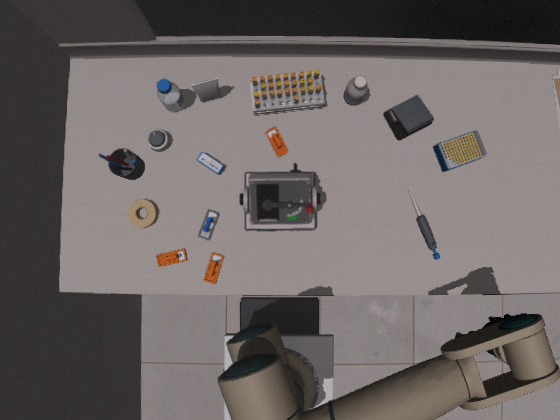

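The scene view shows the reader at about (275,225), the blue-finned carrier at (223,284) and orange look-alikes. In the top view the reader is at (280,202), the knob at (310,210), green patch at (292,217) and the carrier at (208,224). I'll enlarge both.

```bash
cat > h.py <<'E'
import numpy as np,cv2
from station import *
def ray(n,uv,c=None):
    c=c or calibration(n);K=c["camera_matrix"];T=c["extrinsics"]
    d=(np.array(uv,float)-K[:2,2])/[K[0,0],K[1,1]]
    u=d.copy()
    for _ in range(20): u=d/(1+c["k1"]*(u@u))
    R=T[:3,:3]; return -R.T@T[:3,3], R.T@np.r_[u,1]
def proj(n,P,c=None):
    c=c or calibration(n);K=c["camera_matrix"];T=c["extrinsics"]
    p=T[:3,:3]@np.array(P,float)+T[:3,3];u=p[:2]/p[2];u=u*(1+c["k1"]*(u@u))
    return K[:2,:2]@u+K[:2,2]
def tri(rays):
    A=np.zeros((3,3));b=np.zeros(3)
    for o,d in rays:
        d=d/np.linalg.norm(d);M=np.eye(3)-np.outer(d,d);A+=M;b+=M@o
    x=np.linalg.solve(A,b);return x,[np.linalg.norm(np.cross(x-o,d/np.linalg.norm(d)))for o,d in rays]
def onz(n,uv,z,c=None):
    o,d=ray(n,uv,c);return o+d*(z-o[2])/d[2]
E
python3 - <<'E'
from h import *
a=cv2.imread("pics/s0.png")[185:305,200:330];b=cv2.imread("pics/t0.png")[160:240,190:330]
a=cv2.resize(a,None,fx=6,fy=5,interpolation=cv2.INTER_CUBIC)[:600]
b=cv2.resize(b,None,fx=5.7,fy=5.7,interpolation=cv2.INTER_CUBIC)
cv2.imwrite("pics/s1.png",cv2.resize(cv2.imread("pics/s0.png")[185:305,195:330],None,fx=5,fy=5,interpolation=cv2.INTER_CUBIC));cv2.imwrite("pics/t1.png",b)
for p in [(310,210),(208,224),(280,202),(292,217)]:print(onz("top",p,0),onz("top",p,.09))
for p in [(223,288)]:print(onz("scene",p,0))
E
```

```text
[ 0.51334908 -0.08999942  0.        ] [ 0.50723478 -0.08452536  0.09      ]
[0.47052044 0.20917461 0.        ] [0.46710749 0.19577875 0.09      ]
[ 0.53644979 -0.00176424  0.        ] [ 0.52887845 -0.00185547  0.09      ]
[ 0.49250258 -0.03719036  0.        ] [ 0.48770314 -0.03504715  0.09      ]
[0.46374245 0.21029829 0.        ]
```

View pics/s1.png

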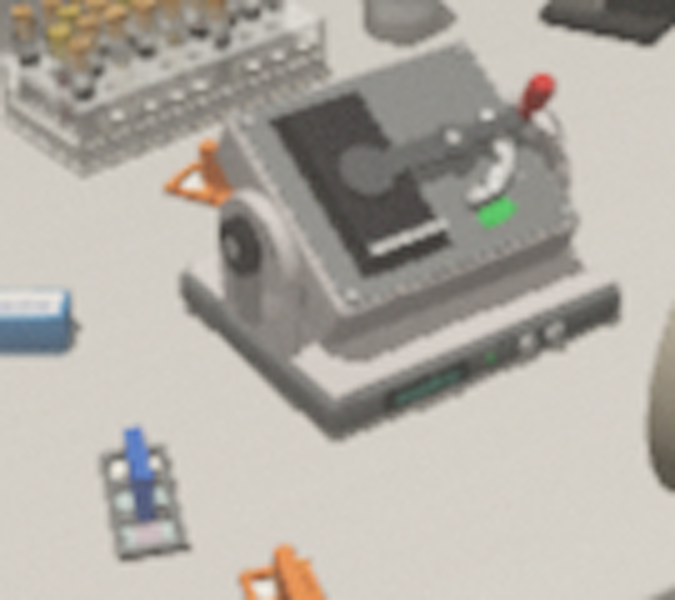

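View pics/t1.png

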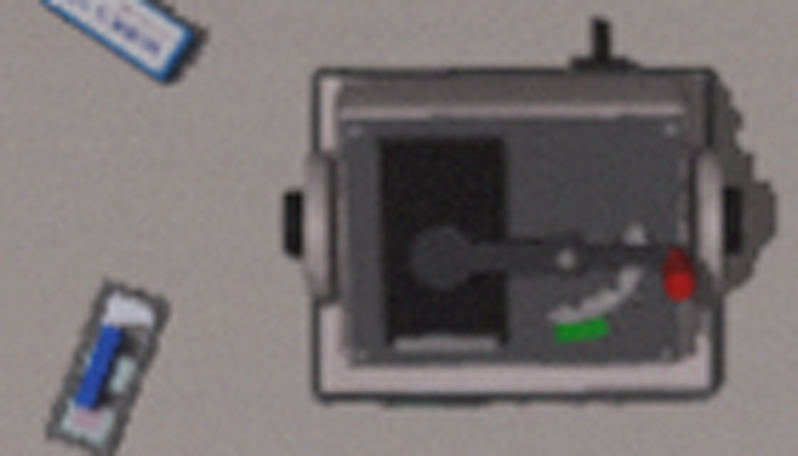

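```bash
cat >> h.py <<'E'
from scipy.spatial.transform import Rotation as Ro
def tool():
    s=state();return s["tcp_pos"],s["orientation"]
def goal(p,R):
    """shift+rotvec(deg) in tool axes"""
    p0,R0=tool();return np.round(R0.T@(np.array(p)-p0),4),np.round(Ro.from_matrix(R0.T@R).as_rotvec(degrees=True),2)
def Rt(tilt,h):
    """tool z into face tilted by tilt(rad); h heading deg of tool x about face normal"""
    return Ro.from_rotvec([0,-tilt,0]).as_matrix()@Ro.from_euler('z',h,degrees=True).as_matrix()@np.diag([1,-1,-1.])
E
python3 - <<'E'
from h import *
c=calibration("wrist");T=c["extrinsics"];p,R=tool()
C=-T[:3,:3].T@T[:3,3];print("cam in tool",R.T@(C-p),"axes",(R.T@T[:3,:3].T).round(3))
S=lambda x,y:(x/5+195,y/5+185)
P=lambda x,y:(x/5.7+190,y/5.7+160)
for nm,s,t in [("knobtop",(543,84),(679,284)),("green",(497,213),(582,331)),("pivot?",(452,138),(567,258)),("seat TL",(274,122),(382,140)),("seat TR",(360,95),(506,140)),("seat BL",(367,275),(386,343)),("seat BR",(450,242),(506,343)),("blade",(370,170),(443,257)),
 ("fin far top",(133,432),(112,327)),("fin near top",(146,481),(88,404)),("carr farL",(103,455),(110,283)),("carr farR",(172,447),(167,300)),("carr nearL",(122,556),(48,438)),("carr nearR",(186,547),(104,458))]:
    print(nm,*tri([ray("scene",S(*s)),ray("top",P(*t))]))
print(goal([.42,0,.33],Rt(0,90)),goal([.40,0,.33],Rt(0.4,90)))
E
```

```text
cam in tool [ 0.07286978  0.00120851 -0.14231843] axes [[-0.    -0.958 -0.285]
 [ 1.     0.    -0.002]
 [ 0.002 -0.285  0.958]]
knobtop [ 0.50335351 -0.07928013  0.14734622] [np.float64(0.0007066566256762943), np.float64(0.0007066566256762847)]
green [ 0.485088   -0.03524906  0.08637725] [np.float64(0.00023257009807116542), np.float64(0.00023257009807109793)]
pivot? [ 0.5175954  -0.02721295  0.12266545] [np.float64(0.00020076077041874027), np.float64(0.00020076077041884747)]
seat TL [0.57072195 0.05880625 0.13674732] [np.float64(0.0009768733958633062), np.float64(0.0009768733958632804)]
seat TR [0.57115743 0.00086576 0.13575603] [np.float64(0.0009340498862207197), np.float64(0.000934049886220749)]
seat BL [0.47823876 0.05859846 0.08366319] [np.float64(0.0009071274548963845), np.float64(0.0009071274548963179)]
seat BR [0.47923413 0.00145479 0.08338941] [np.float64(0.00023593405731156948), np.float64(0.00023593405731147364)]
blade [0.51712819 0.0302138  0.12134552] [np.float64(0.001048670598723248), np.float64(0.0010486705987232153)]
fin far top [0.48804029 0.19929727 0.03369859] [np.float64(0.00048763787648520323), np.float64(0.0004876378764852216)]
fin near top [0.44961554 0.21159327 0.0320456 ] [np.float64(0.00014556614676038807), np.float64(0.00014556614676042377)]
carr farL [0.51261299 0.20563149 0.00578385] [np.float64(0.0004970100622773778), np.float64(0.0004970100622772202)]
carr farR [0.50232511 0.17338021 0.0036453 ] [np.float64(0.002983305387748864), np.float64(0.0029833053877489192)]
carr nearL [0.43277613 0.23595858 0.00681399] [np.float64(0.00034802958950425533), np.float64(0.00034802958950418583)]
carr nearR [0.4223092  0.20638582 0.00554743] [np.float64(0.0005824211481357842), np.float64(0.0005824211481357955)]
(array([ 0.3852, -0.3575, -0.0989]), array([-7.000e-02, -5.000e-02, -6.652e+01])) (array([ 0.3669, -0.3655, -0.0989]), array([-20.34,  13.24, -65.6 ]))
```

Run:
```python
from h import *
print(goal([.39,-.06,.34],Rt(0.52,90)))
```

```text
(array([ 0.3338, -0.3144, -0.109 ]), array([-26.41,  17.23, -64.96]))
```

{"api": "play_rows", "payload": {
  "moves": "0.2 0.334 -0.314 -0.109 -26.41 17.23 -64.96;0.2 0.334 -0.314 -0.109 -26.41 17.23 -64.96;0.2 0.334 -0.314 -0.109 -26.41 17.23 -64.96;0.2 0.334 -0.314 -0.109 -26.41 17.23 -64.96;0.2 0.334 -0.314 -0.109 -26.41 17.23 -64.96;0.2 0.334 -0.314 -0.109 -26.41 17.23 -64.96;0.2 0.334 -0.314 -0.109 -26.41 17.23 -64.96;0.2 0.334 -0.314 -0.109 -26.41 17.23 -64.96;0.2 0.334 -0.314 -0.109 -26.41 17.23 -64.96;0.2 0.334 -0.314 -0.109 -26.41 17.23 -64.96"
}}

```text
time: 1.1
tcp_pos: [0.3907, -0.0576, 0.3414]
orientation: [[-0.004, 0.866, 0.5], [1.0, 0.005, 0.001], [-0.002, 0.5, -0.866]]
ft_force: [0.7, 0.1, -0.5]
grip_width: 0.597
finger_force: 0.0
```

Run:
```python
from h import *
print(goal([.39,-.06,.34],Rt(0.52,90)),state()["q"])
```

```text
(array([-0.0024, -0.0014,  0.0009]), array([ 0.21, -0.03,  0.26])) [-21.23037775 -42.65329455 107.09089286  10.47292338  87.32878552
 -19.35442162]
```

```bash
cat >> h.py <<'E'
import pickle
def snap(n,nm):
    c=calibration(n);a=grab_frame(n);cv2.imwrite(f"pics/{nm}.png",a[:,:,::-1]);pickle.dump(c,open(f"pics/{nm}.pkl","wb"))
def cal(nm): return pickle.load(open(f"pics/{nm}.pkl","rb"))
E
python3 - <<'E'
from h import *
snap("wrist","w0");snap("wrist","w1")
cv2.imwrite("pics/w1b.png",cv2.resize(cv2.imread("pics/w1.png"),(800,600),interpolation=cv2.INTER_CUBIC))
E
```

```text
(no output)
```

View pics/w1b.png

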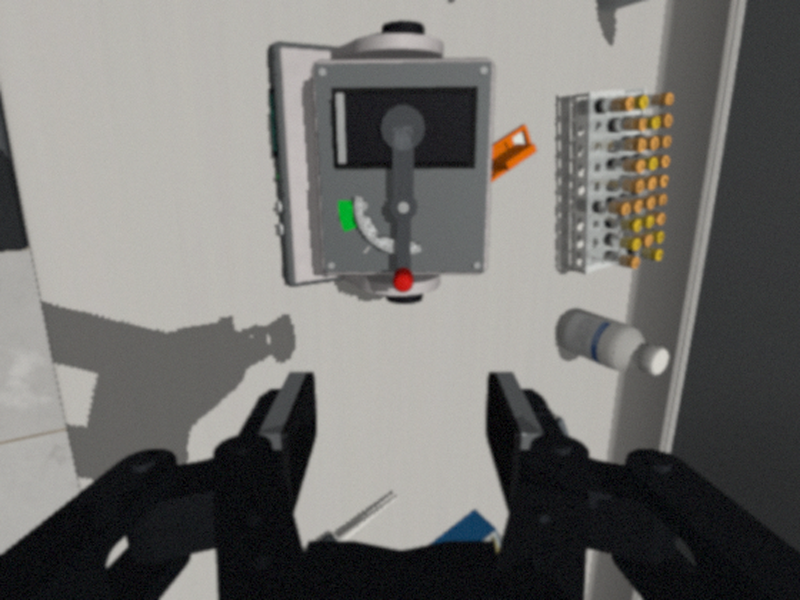

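Wrist view (x1.43): knob top (403,279), pivot (403,208), blade disc (403,127), green patch (347,214), ledge strip x 334–345, y 93–163. The lever is in the first notch.

Run:
```python
from h import *
S=lambda x,y:(x/5+195,y/5+185)
P=lambda x,y:(x/5.7+190,y/5.7+160)
k=1.42857;c=cal("w1")
W=lambda x,y:((x+.5)/k-.5,(y+.5)/k-.5)
r=lambda t=None,s=None,w=None:[f for f in [s and ray("scene",S(*s)),t and ray("top",P(*t)),w and ray("wrist",W(*w),c)] if f]
pts={}
for nm,s,t,w in [("knobtop",(543,84),(679,284),(403,279)),("green",(497,213),(582,331),(347,214)),("pivot",(452,138),(567,258),(403,208)),("blade",(370,170),(443,257),(403,127)),
("slot TL",(274,122),(382,140),(473,88)),("slot TR",(360,95),(506,140),(476,167)),("slot BL",(367,275),(386,343),(333,87)),("slot BR",(450,242),(506,343),(335,167)),("scrBL",(351,295),(361,355),(323,71)),("scrTL",None,(354,130),(485,70)),("scrTR",None,(671,130),(478,266)),("scrBR",None,(673,357),(331,266)),("ledge",(403,234),(445,337),(345,128))]:
    x,e=tri(r(t,s,w));pts[nm]=x;print(nm,x.round(4),np.round(e,4),"wt:",tri(r(t,None,w))[0].round(4))
sc=np.array([pts[n] for n in pts if n[:3]=="scr"]);
for g in("scr","slo"):
    q=np.array([pts[n] for n in pts if n[:3]==g]);m=q.mean(0);n=np.linalg.svd(q-m)[2][2];n*=np.sign(n[2]);print(g,m,n,"tilt",np.arctan2(-n[0],n[2]))
```

```text
knobtop [ 0.5039 -0.0781  0.1479] [0.002  0.0006 0.0025] wt: [ 0.5043 -0.0773  0.149 ]
green [ 0.4863 -0.0348  0.0871] [0.0013 0.0015 0.0026] wt: [ 0.4848 -0.0341  0.0957]
pivot [ 0.5182 -0.0273  0.1231] [0.0007 0.0008 0.0012] wt: [ 0.5172 -0.0271  0.1273]
blade [0.5177 0.0307 0.1223] [0.0021 0.0004 0.0019] wt: [0.5173 0.0311 0.1265]
slot TL [0.5706 0.0593 0.1373] [0.0014 0.0006 0.0009] wt: [0.5712 0.0598 0.1374]
slot TR [0.5721 0.0017 0.138 ] [0.0031 0.0007 0.0036] wt: [0.5706 0.0023 0.1455]
slot BL [0.479  0.0592 0.0846] [0.0021 0.0003 0.0023] wt: [0.4783 0.0593 0.0913]
slot BR [0.4798 0.0018 0.0838] [0.0006 0.0009 0.0014] wt: [0.4789 0.0019 0.0891]
scrBL [0.474  0.0716 0.0789] [0.001  0.0009 0.0018] wt: [0.4728 0.071  0.0863]
scrTL [0.5748 0.072  0.146 ] [0.0002 0.0002] wt: [0.5748 0.072  0.146 ]
scrTR [ 0.5756 -0.0746  0.1469] [0.0005 0.0005] wt: [ 0.5756 -0.0746  0.1469]
scrBR [ 0.4737 -0.0775  0.0848] [0.0023 0.0023] wt: [ 0.4737 -0.0775  0.0848]
ledge [0.4823 0.0308 0.0984] [0.0007 0.0012 0.0015] wt: [0.4808 0.0304 0.1056]
scr [ 0.52452004 -0.0021006   0.11414552] [-0.53798123  0.01862971  0.84275093] tilt 0.5681511939579655
slo [0.52538479 0.03048682 0.1109488 ] [-0.50259816 -0.01080238  0.86445266] tilt 0.5266353990192633
```

```bash
cat >> h.py <<'E'
TL=.525
n=np.array([-np.sin(TL),0,np.cos(TL)]);sl=np.array([np.cos(TL),0,np.sin(TL)]);yy=np.array([0,1.,0])
KT=np.array([.5039,-.0785,.1479]) # knob top
E
python3 - <<'E'
from h import *
print(tool()[0],goal(KT+.03*n,Rt(TL,90)),goal(KT-.030*n,Rt(TL,90)))
E
```

```text
[ 0.39085817 -0.05791881  0.34104496] (array([-0.0208,  0.0015,  0.1938]), array([-0.17, -0.07,  0.31])) (array([-0.0209,  0.0017,  0.2538]), array([-0.17, -0.07,  0.31]))
```

{"api": "play_rows", "payload": {
  "moves": "0.2 -0.0209 0.0016 0.05 -0.17 -0.07 0.31;0.2 -0.0209 0.0016 0.10 -0.17 -0.07 0.31;0.2 -0.0209 0.0016 0.15 -0.17 -0.07 0.31;0.2 -0.0209 0.0016 0.19 -0.17 -0.07 0.31;0.2 -0.0209 0.0016 0.21 -0.17 -0.07 0.31;0.2 -0.0209 0.0016 0.21 -0.17 -0.07 0.31"
}}

```text
time: 1.8
tcp_pos: [0.4947, -0.0819, 0.1543]
orientation: [[0.006, 0.87, 0.493], [1.0, -0.007, -0.001], [0.003, 0.493, -0.87]]
ft_force: [-0.0, -0.1, 0.2]
grip_width: 0.603
finger_force: 0.0
```

Run:
```python
from h import *
snap("wrist","w2")
cv2.imwrite("pics/w2b.png",cv2.resize(cv2.imread("pics/w2.png"),(800,600),interpolation=cv2.INTER_CUBIC))
print(tool()[0],goal(KT-.030*n,Rt(TL,90)), proj("wrist",KT,cal("w2"))*1.4286)
```

```text
[ 0.49532892 -0.08211976  0.15712004] (array([0.0037, 0.003 , 0.0423]), array([-0.32,  0.1 , -0.35])) [414.25685879 369.65120025]
```

View pics/w2b.png

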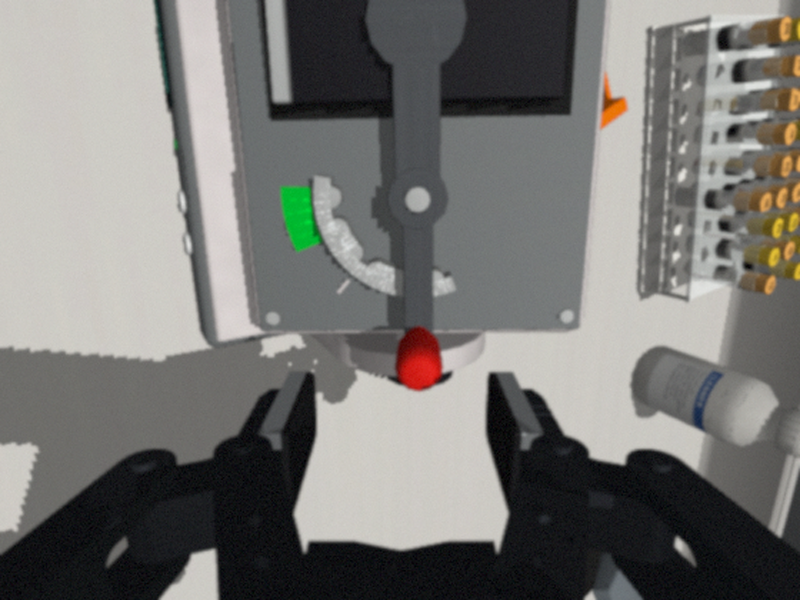

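The knob top is at (419,372), within 2 mm of prediction, centred between the fingers. Descend and grip.

{"api": "play_rows", "payload": {
  "moves": "0.2 0.0035 0.0045 0.02 -0.32 0.1 -0.35;0.2 0.0035 0.0045 0.04 -0.32 0.1 -0.35;0.2 0.0035 0.0045 0.042 -0.32 0.1 -0.35;-1 0.0035 0.0045 0.042 -0.32 0.1 -0.35;-1 0.0035 0.0045 0.042 -0.32 0.1 -0.35;-1 0.0035 0.0045 0.042 -0.32 0.1 -0.35;-1 0.0035 0.0045 0.042 -0.32 0.1 -0.35;-1 0.0035 0.0045 0.042 -0.32 0.1 -0.35"
}}

```text
time: 2.65
tcp_pos: [0.5199, -0.0789, 0.1255]
orientation: [[-0.001, 0.864, 0.503], [1.0, 0.002, -0.002], [-0.002, 0.503, -0.864]]
ft_force: [-16.3, -2.8, 7.5]
grip_width: 0.162
finger_force: 58.3
```

{"api": "play_rows", "payload": {
  "moves": "-1 0.0005 -0.0082 0 0 0 8;-1 0.0020 -0.0153 0 0 0 16;-1 0.0045 -0.0222 0 0 0 24;-1 0.0079 -0.0286 0 0 0 32;-1 0.0122 -0.0344 0 0 0 40;-1 0.0172 -0.0396 0 0 0 48;-1 0.0229 -0.0441 0 0 0 56;-1 0.0292 -0.0477 0 0 0 64;-1 0.0359 -0.0505 0 0 0 72;-1 0.0434 -0.0522 0 0 0 80.5"
}}

```text
time: 3.65
tcp_pos: [0.4741, -0.036, 0.0982]
orientation: [[0.855, 0.137, 0.501], [0.16, -0.987, -0.003], [0.494, 0.083, -0.865]]
ft_force: [-19.1, -8.6, 10.0]
grip_width: 0.16
finger_force: 62.7
```

{"api": "play_rows", "payload": {
  "moves": "-1 0 0 0 0 0 0;-1 0 0 0 0 0 0"
}}

```text
time: 3.85
tcp_pos: [0.4741, -0.0359, 0.0982]
orientation: [[0.854, 0.143, 0.501], [0.166, -0.986, -0.003], [0.493, 0.086, -0.866]]
ft_force: [-22.1, -7.2, 8.8]
grip_width: 0.16
finger_force: 62.6
```

Run:
```python
from h import *
p,R=tool();s=state();print(p,R.round(3),s["q"],s["ft_force"],s["torque"])
a=Ro.from_matrix(Rt(TL,90).T@R).as_rotvec(degrees=True);print(a)
d=p-(KT-.03*n);print("slope",d@sl,"y",d[1],"n",d@n)
```

```text
[ 0.47412986 -0.03592092  0.09818735] [[ 0.854  0.143  0.501]
 [ 0.166 -0.986 -0.003]
 [ 0.493  0.086 -0.866]] [-12.32474874 -22.75807231 122.77827185   7.73578947  50.73413534
  64.79727002] [-22.06139999  -7.23560451   8.81756268] [-0.62262807  2.40865568 -0.67920606]
[-0.08389442 -0.15197834 80.41753797]
slope -0.05067744651230229 y 0.0425790838761566 n 0.0019036347528429492
```

{"api": "play_rows", "payload": {
  "moves": "0.0 0 0 0 0 0 0;0.0 0 0 0 0 0 0;0.0 0 0 0 0 0 0;0.0 0 0 -0.02 0 0 0;0.0 0 0 -0.05 0 0 0;0.0 0 0 -0.09 0 0 0;0.0 0 0 -0.12 0 0 0;0.0 0 0 -0.12 0 0 0"
}}

```text
time: 4.65
tcp_pos: [0.4162, -0.0351, 0.2075]
orientation: [[0.847, 0.142, 0.513], [0.167, -0.986, -0.003], [0.505, 0.088, -0.859]]
ft_force: [0.0, -0.2, 0.2]
grip_width: 0.496
finger_force: 0.0
```

Run:
```python
from h import *
print(tool()[0]);snap("wrist","w3")
cv2.imwrite("pics/w3b.png",cv2.resize(cv2.imread("pics/w3.png"),(800,600),interpolation=cv2.INTER_CUBIC))
```

```text
[ 0.41617909 -0.03514656  0.2075309 ]
```

View pics/w3b.png

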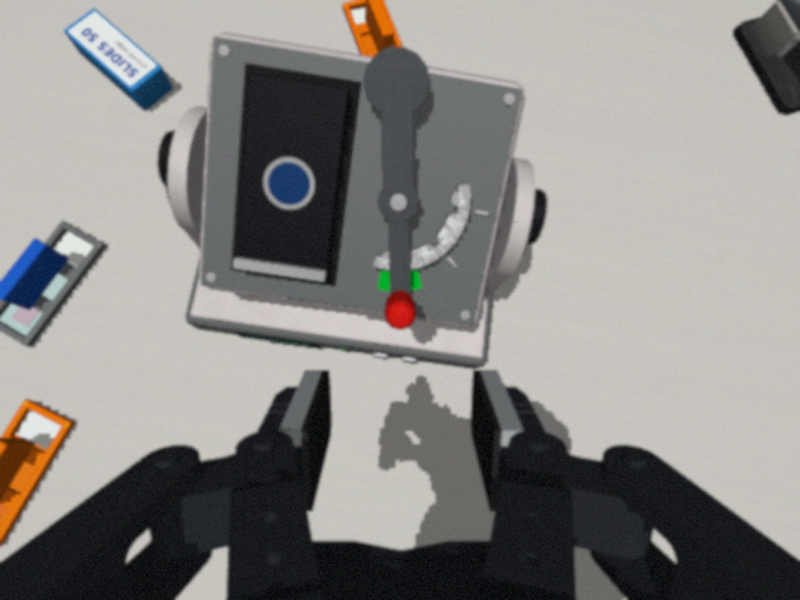

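Lever stands in the green notch (knob (400,309) over green; blade clear), window centre at (289,183), ledge upper edge (233,258)–(329,270). Next, look at the carrier.

Run:
```python
from h import *
c=cal("w3");k=1.42857;W=lambda x,y:((x+.5)/k-.5,(y+.5)/k-.5)
def onplane(uv,h): # h above seat level
    o,d=ray("wrist",W(*uv),c);q=KT-(.039-h)*n;return o+d*((q-o)@n)/(d@n)
m=onplane((289,183),0);print("window",m.round(4))
for nm,uv,h in [("ledge L",(234,258),.0055),("ledgeR",(328,270),.0055),("pivot",(398,202),.008),("knob",(400,309),.039),("scrTL",(223,50),-.01),("scrTR",(510,98),-.01),("scrBL",(210,277),-.01),("scrBR",(465,315),-.01)]:
    x=onplane(uv,h);d=x-m;print(nm,x.round(4),"slope",round(d@sl,4),"y",round(d[1],4))
print(goal([.455,.205,.17],Rt(0,-19)))
```

```text
window [0.524  0.0314 0.1145]
ledge L [0.4834 0.0553 0.0973] slope -0.0438 y 0.0239
ledgeR [0.4849 0.0044 0.0982] slope -0.042 y -0.027
pivot [ 0.5203 -0.027   0.1216] slope 0.0004 y -0.0584
knob [ 0.4635 -0.036   0.1245] slope -0.0473 y -0.0674
scrTL [0.5814 0.0746 0.1362] slope 0.0605 y 0.0432
scrTR [ 0.5828 -0.0765  0.137 ] slope 0.0622 y -0.1078
scrBL [0.4762 0.0726 0.0752] slope -0.061 y 0.0412
scrBR [ 0.4778 -0.0769  0.0762] slope -0.0592 y -0.1083
(array([ 0.0556, -0.2341,  0.0493]), array([ -2.42, -30.86,  27.89]))
```

{"api": "play_rows", "payload": {
  "moves": "0.2 0 -0.05 0 -0.5 -5 5;0.2 0.01 -0.10 0.01 -1 -12 11;0.2 0.03 -0.15 0.02 -1.5 -20 18;0.2 0.045 -0.20 0.035 -2 -26 24;0.2 0.0556 -0.2341 0.0493 -2.42 -30.86 27.89;0.2 0.0556 -0.2341 0.0493 -2.42 -30.86 27.89;0.2 0.0556 -0.2341 0.0493 -2.42 -30.86 27.89;0.2 0.0556 -0.2341 0.0493 -2.42 -30.86 27.89"
}}

```text
time: 5.5
tcp_pos: [0.4538, 0.2053, 0.165]
orientation: [[0.946, -0.324, -0.009], [-0.324, -0.946, -0.0], [-0.008, 0.003, -1.0]]
ft_force: [-0.3, 0.8, 0.1]
grip_width: 0.597
finger_force: 0.0
```

Run:
```python
from h import *
print(tool());snap("wrist","w4")
cv2.imwrite("pics/w4b.png",cv2.resize(cv2.imread("pics/w4.png"),(800,600),interpolation=cv2.INTER_CUBIC))
```

```text
(array([0.45381906, 0.20531719, 0.16501005]), array([[ 9.46102366e-01, -3.23742295e-01, -9.01332043e-03],
       [-3.23758874e-01, -9.46139539e-01, -4.05084582e-04],
       [-8.39671583e-03,  3.30139395e-03, -9.99959297e-01]]))
```

View pics/w4b.png

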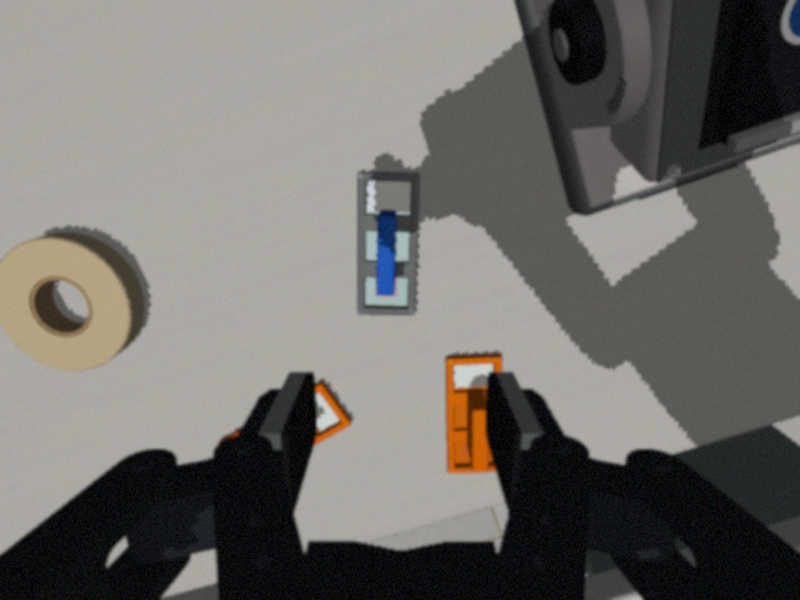

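Carrier corners at (358,172),(418,172),(358,313),(415,315); fin top from (387,212) to (386,295), aligned with the tool.

Run:
```python
from h import *
c=cal("w4");k=1.42857;W=lambda x,y:((x+.5)/k-.5,(y+.5)/k-.5)
q=np.array([onz("wrist",W(*u),.007,c) for u in [(358,172),(418,172),(415,315),(358,313)]]);print(q.round(4),q.mean(0))
f=np.array([onz("wrist",W(*u),.036,c) for u in [(387.5,212),(386,295)]]);print(f.round(4),f.mean(0))
d=lambda a,b:np.degrees(np.arctan2(*(a-b)[[1,0]]))
print(d(q[0],q[3]),d(q[1],q[2]),d(f[0],f[1]),np.linalg.norm(f[0]-f[1]),np.linalg.norm(q[0]-q[3]),np.linalg.norm(q[0]-q[1]))
print("fin top tri",*[tri([ray("wrist",W(387.5,212),c),ray("top",(112/5.7+190,327/5.7+160)),ray("scene",(133/5+195,432/5+185))])])
```

```text
[[0.5174 0.2084 0.007 ]
 [0.5064 0.1761 0.007 ]
 [0.4255 0.2048 0.007 ]
 [0.4382 0.2376 0.007 ]] [0.47186678 0.20674044 0.007     ]
[[0.4939 0.1982 0.036 ]
 [0.4513 0.214  0.036 ]] [0.47259839 0.20606647 0.036     ]
-20.26860340618311 -19.575464955169785 -20.36332839320818 0.045433411287644526 0.08451217403805272 0.034119348047826716
fin top tri (array([0.49072081, 0.19874289, 0.03122414]), [np.float64(0.002630770549532326), np.float64(0.0026595689751992926), np.float64(0.0011323503446419923)])
```

Run:
```python
from h import *
print(goal([.4715,.2063,.05],Rt(0,-20.2)),goal([.4715,.2063,.011],Rt(0,-20.2)))
```

```text
(array([ 0.017 , -0.0073,  0.1161]), array([0.11, 0.37, 1.26])) (array([ 0.0172, -0.0074,  0.1551]), array([0.11, 0.37, 1.26]))
```

{"api": "play_rows", "payload": {
  "moves": "0.0 0.0172 -0.0074 0.05 0.11 0.37 1.26;0.0 0.0172 -0.0074 0.09 0.11 0.37 1.26;0.0 0.0172 -0.0074 0.125 0.11 0.37 1.26;0.0 0.0172 -0.0074 0.14 0.11 0.37 1.26;0.0 0.0172 -0.0074 0.14 0.11 0.37 1.26;0.0 0.0172 -0.0074 0.14 0.11 0.37 1.26"
}}

```text
time: 6.15
tcp_pos: [0.4726, 0.2064, 0.0288]
orientation: [[0.938, -0.347, 0.003], [-0.347, -0.938, 0.002], [0.003, -0.003, -1.0]]
ft_force: [0.0, -0.1, 1.3]
grip_width: 0.501
finger_force: 0.0
```

Run:
```python
from h import *
print(tool()[0],goal([.4715,.2063,.0105],Rt(0,-20.2)),state()["ft_force"])
```

```text
[0.47255239 0.20638872 0.02875267] (array([-0.001 ,  0.0005,  0.0182]), array([-0.16, -0.15, -0.08])) [ 0.03043245 -0.13772163  1.29677491]
```

{"api": "play_rows", "payload": {
  "moves": "0.0 -0.001 0.0005 0.012 -0.16 -0.15 -0.08;0.0 -0.001 0.0005 0.016 -0.16 -0.15 -0.08;0.0 -0.001 0.0005 0.016 -0.16 -0.15 -0.08;0.0 -0.001 0.0005 0.016 -0.16 -0.15 -0.08"
}}

```text
time: 6.55
tcp_pos: [0.4711, 0.2068, 0.0114]
orientation: [[0.939, -0.345, -0.002], [-0.345, -0.939, -0.001], [-0.002, 0.001, -1.0]]
ft_force: [-0.6, -0.2, -0.7]
grip_width: 0.498
finger_force: 0.0
```

{"api": "play_rows", "payload": {
  "moves": "-1 0 0 0 0 0 0;-1 0 0 0 0 0 0;-1 0 0 0 0 0 0;-1 0 0 0 0 0 0;-1 0 0 0 0 0 0;-1 0 0 0 0 0 0"
}}

```text
time: 7.15
tcp_pos: [0.4713, 0.2069, 0.0116]
orientation: [[0.939, -0.345, -0.002], [-0.345, -0.939, -0.0], [-0.001, 0.001, -1.0]]
ft_force: [-0.4, 0.2, 5.4]
grip_width: 0.098
finger_force: 59.8
```

Run:
```python
from h import *
print(tool()[0],Ro.from_matrix(Rt(0,0).T@tool()[1]).as_rotvec(degrees=True))
M=np.array([.524,.0314,.1145]);z=Ro.from_euler('z',.65,degrees=True).as_matrix()
R=z@Rt(TL,0)
for h in(.06,):print(goal(M+(.0105+h)*n+.004*sl,R))
print(goal([.45,.19,.2],Rt(0.0,-20)))
```

```text
[0.47129087 0.2068523  0.01163258] [-0.03697654 -0.08533227 20.16749493]
(array([ 0.0798,  0.1577, -0.1658]), array([  5.5 ,  29.83, -20.33]))
(array([-0.0144,  0.0233, -0.1883]), array([ 0.05,  0.08, -0.17]))
```

{"api": "play_rows", "payload": {
  "moves": "-1 0 0 -0.02 0 0 0;-1 0 0 -0.06 0 0 0;-1 0 0 -0.11 0 0 0;-1 0 0 -0.16 0 0 0;-1 0.01 0.02 -0.19 0.8 4.3 -2.9;-1 0.025 0.05 -0.19 1.7 9 -6.1;-1 0.04 0.08 -0.19 2.7 14.9 -10.2;-1 0.055 0.11 -0.19 3.8 20.5 -14;-1 0.07 0.14 -0.185 4.8 26.2 -17.8;-1 0.0798 0.1577 -0.17 5.5 29.83 -20.33"
}}

```text
time: 8.15
tcp_pos: [0.4918, 0.0296, 0.1819]
orientation: [[0.863, 0.013, 0.505], [0.012, -1.0, 0.004], [0.505, 0.002, -0.863]]
ft_force: [-0.1, -0.2, -0.9]
grip_width: 0.104
finger_force: 59.1
```

{"api": "play_rows", "payload": {
  "moves": "-1 0 0 0 0 0 0;-1 0 0 0 0 0 0;-1 0 0 0 0 0 0"
}}

```text
time: 8.45
tcp_pos: [0.4924, 0.0319, 0.1822]
orientation: [[0.865, 0.012, 0.501], [0.01, -1.0, 0.006], [0.501, -0.0, -0.866]]
ft_force: [-0.5, 0.4, -1.1]
grip_width: 0.101
finger_force: 59.1
```

Run:
```python
from h import *
snap("wrist","w5");snap("scene","s5");snap("top","t5")
a=cv2.imread("pics/w5.png");a=cv2.resize(a[:, :],(480,360))
b=cv2.resize(cv2.imread("pics/s5.png")[185:265,225:325],(400,320),interpolation=cv2.INTER_CUBIC)
a=cv2.resize(cv2.imread("pics/w5.png"),(800,600),interpolation=cv2.INTER_CUBIC)
a[-240:,-300:]=cv2.resize(cv2.imread("pics/s5.png")[185:265,225:325],(300,240),interpolation=cv2.INTER_CUBIC)
cv2.imwrite("pics/w5b.png",a)
M=np.array([.524,.0314,.1145])
p,R=tool();d=p-M;print(p,d@sl,d[1],d@n,Ro.from_matrix(Rt(TL,0).T@R).as_rotvec(degrees=True),state()["ft_force"],state()["grip_width"])
c=cal("w5");print([ (proj("wrist",q,c)*1.4286).round() for q in (M,M+.051*sl+.025*yy,M+.051*sl-.025*yy)])
Pc=p+R@np.array([0,0,.0116]);X=R[:,0];Y=R[:,1];Z=-R[:,2]
print([ (proj("wrist",Pc+a*.043*X+b*.018*Y+.007*Z,c)*1.4286).round() for a in(1,-1) for b in (1,-1)])
```

```text
[0.49238828 0.03212363 0.1819948 ] 0.006474893781691037 0.0007236320193988038 0.07424907267195993 [ 0.35412427 -0.02341099 -0.62452371] [ 0.91134357 -0.20089241 -0.55537167] 0.10110744061498254
[array([401., 333.]), array([343., 218.]), array([462., 220.])]
[array([459., 256.]), array([335., 256.]), array([451., 504.]), array([345., 504.])]
```

View pics/w5b.png

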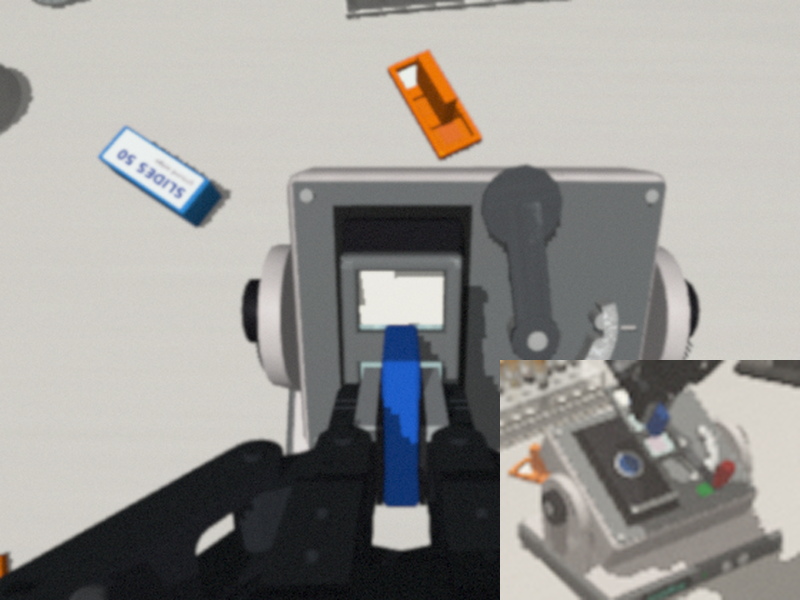

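Carrier is held square in the grip and centred over the seat to within about 1 mm (its far edge at y≈255, x 341–462; slot 334–472). Lower to a hover.

{"api": "play_rows", "payload": {
  "moves": "-1 -0.003 0.0008 0.02 -0.35 0 0;-1 -0.003 0.0008 0.04 -0.35 0 0;-1 -0.003 0.0008 0.052 -0.35 0 0;-1 -0.003 0.0008 0.058 -0.35 0 0;-1 -0.003 0.0008 0.058 -0.35 0 0;-1 -0.003 0.0008 0.058 -0.35 0 0;-1 -0.003 0.0008 0.058 -0.35 0 0"
}}

```text
time: 9.3
tcp_pos: [0.5186, 0.0309, 0.1305]
orientation: [[0.865, 0.008, 0.502], [0.01, -1.0, -0.001], [0.502, 0.006, -0.865]]
ft_force: [0.1, 0.4, 0.4]
grip_width: 0.102
finger_force: 59.2
```

```bash
cat >> h.py <<'E'
M=np.array([.524,.0314,.1145])
def rep():
    s=state();p,R=s["tcp_pos"],s["orientation"];d=p-M;f=s["ft_force"]
    print("t",s["time"],"slope,y,n mm",np.round(1e3*np.array([d@sl,d[1],d@n]),2),"rot",Ro.from_matrix(Rt(TL,0).T@R).as_rotvec(degrees=True).round(2),"F sl,y,n",np.round([f@sl,f[1],f@n],2),"tq",s["torque"].round(2),round(s["grip_width"],3))
E
python3 -c "from h import *;rep()"
```

```text
t 9.3 slope,y,n mm [ 3.36 -0.5  16.54] rot [-0.03  0.04 -0.58] F sl,y,n [0.23 0.36 0.28] tq [-0.    0.28  0.  ] 0.102
```

Hover ~5 mm above. Seek contact in small steps.

{"api": "play_rows", "payload": {
  "moves": "-1 0 0 0.002 0 0 0;-1 0 0 0.004 0 0 0;-1 0 0 0.005 0 0 0;-1 0 0 0.005 0 0 0;-1 0 0 0.005 0 0 0"
}}

```text
time: 9.8
tcp_pos: [0.5213, 0.0308, 0.126]
orientation: [[0.865, 0.008, 0.502], [0.01, -1.0, -0.001], [0.502, 0.006, -0.865]]
ft_force: [-0.7, 0.3, 4.8]
grip_width: 0.104
finger_force: 59.9
```

```bash
python3 -c "from h import *;rep()"
```

```text
t 9.8 slope,y,n mm [ 3.46 -0.58 11.3 ] rot [-0.03  0.05 -0.57] F sl,y,n [1.84 0.34 4.47] tq [ 0.16 -0.2   0.03] 0.104
```

{"api": "play_rows", "payload": {
  "moves": "-1 -0.001 0 -0.001 0 0 0;-1 -0.002 0 -0.001 0 0 0;-1 -0.002 0 -0.001 0 0 0;-1 -0.002 0 -0.001 0 0 0"
}}

```text
time: 10.2
tcp_pos: [0.5187, 0.0307, 0.1252]
orientation: [[0.866, 0.008, 0.501], [0.01, -1.0, -0.001], [0.501, 0.006, -0.866]]
ft_force: [-0.3, -0.4, 4.1]
grip_width: 0.105
finger_force: 59.8
```

```bash
python3 -c "from h import *;rep()"
```

```text
t 10.2 slope,y,n mm [ 0.73 -0.68 11.93] rot [-0.04 -0.03 -0.57] F sl,y,n [ 1.81 -0.39  3.7 ] tq [ 0.11 -0.3   0.01] 0.105
```

{"api": "play_rows", "payload": {
  "moves": "-1 -0.001 0 0 0 0 0;-1 -0.001 0 0 0 0 0;-1 -0.001 0 0 0 0 0"
}}

```text
time: 10.5
tcp_pos: [0.518, 0.0307, 0.1249]
orientation: [[0.865, 0.008, 0.501], [0.01, -1.0, -0.001], [0.501, 0.006, -0.865]]
ft_force: [1.2, -0.0, 4.5]
grip_width: 0.103
finger_force: 59.8
```

```bash
python3 -c "from h import *;rep()"
```

```text
t 10.5 slope,y,n mm [ 0.05 -0.66 12.04] rot [-0.04  0.01 -0.57] F sl,y,n [ 3.31 -0.04  3.3 ] tq [ 0.08 -0.49  0.03] 0.103
```

{"api": "play_rows", "payload": {
  "moves": "-1 -0.001 0 0 0 0 0;-1 -0.001 0 0 0 0 0;-1 -0.001 0 0 0 0 0"
}}

```text
time: 10.8
tcp_pos: [0.5177, 0.0307, 0.1252]
orientation: [[0.864, 0.008, 0.503], [0.01, -1.0, -0.001], [0.503, 0.006, -0.864]]
ft_force: [3.2, 0.2, 5.0]
grip_width: 0.105
finger_force: 59.8
```

```bash
python3 -c "from h import *;rep()"
```

```text
t 10.8 slope,y,n mm [-0.04 -0.69 12.41] rot [-0.04  0.12 -0.57] F sl,y,n [5.27 0.2  2.74] tq [ 0.1  -0.91  0.07] 0.105
```

Ledge contact at slope ≈0, as expected. Now press 4 mm.

{"api": "play_rows", "payload": {
  "moves": "-1 0 0 0.001 0 0 0;-1 0 0 0.002 0 0 0;-1 0 0 0.003 0 0 0;-1 0 0 0.004 0 0 0;-1 0 0 0.004 0 0 0;-1 0 0 0.004 0 0 0;-1 0 0 0.004 0 0 0;-1 0 0 0.004 0 0 0"
}}

```text
time: 11.6
tcp_pos: [0.5198, 0.0307, 0.122]
orientation: [[0.864, 0.008, 0.503], [0.01, -1.0, -0.001], [0.503, 0.006, -0.864]]
ft_force: [1.2, -0.3, 8.9]
grip_width: 0.104
finger_force: 60.0
```

```bash
python3 -c "from h import *;rep()"
```

```text
t 11.6 slope,y,n mm [ 0.1  -0.66  8.6 ] rot [-0.04  0.13 -0.57] F sl,y,n [ 5.49 -0.26  7.06] tq [ 0.07 -0.69  0.05] 0.104
```

```bash
python3 -c "
from h import *
for i in range(8): grab_frame('scene');rep()"
```

```text
t 11.65 slope,y,n mm [ 0.09 -0.66  8.6 ] rot [-0.04  0.13 -0.57] F sl,y,n [5.53 0.01 5.4 ] tq [ 0.1  -0.7   0.06] 0.104
t 11.7 slope,y,n mm [ 0.07 -0.66  8.58] rot [-0.04  0.13 -0.58] F sl,y,n [ 4.72 -0.21  5.43] tq [ 0.1  -0.74  0.05] 0.103
t 11.75 slope,y,n mm [ 0.1  -0.65  8.6 ] rot [-0.04  0.13 -0.57] F sl,y,n [5.14 0.45 5.38] tq [ 0.08 -0.7   0.06] 0.101
t 11.8 slope,y,n mm [ 0.08 -0.64  8.59] rot [-0.04  0.13 -0.57] F sl,y,n [ 5.59 -0.27  5.8 ] tq [ 0.12 -0.66  0.07] 0.101
t 11.85 slope,y,n mm [ 0.06 -0.67  8.58] rot [-0.04  0.12 -0.57] F sl,y,n [4.78 0.42 5.37] tq [ 0.11 -0.64  0.06] 0.102
t 11.9 slope,y,n mm [ 0.06 -0.67  8.58] rot [-0.04  0.12 -0.57] F sl,y,n [5.25 0.34 6.38] tq [ 0.08 -0.77  0.08] 0.102
t 11.95 slope,y,n mm [ 0.09 -0.66  8.59] rot [-0.04  0.13 -0.57] F sl,y,n [4.48 0.6  6.03] tq [ 0.07 -0.64  0.08] 0.105
t 12.0 slope,y,n mm [ 0.1  -0.65  8.6 ] rot [-0.04  0.13 -0.57] F sl,y,n [5.09 0.57 6.69] tq [ 0.09 -0.67  0.06] 0.104
```

Run:
```python
from h import *
snap("wrist","w6");snap("scene","s6")
a=cv2.resize(cv2.imread("pics/w6.png")[60:340,150:450],(430,400),interpolation=cv2.INTER_CUBIC)
b=cv2.resize(cv2.imread("pics/s6.png")[185:265,240:314],(370,400),interpolation=cv2.INTER_CUBIC)
cv2.imwrite("pics/f.png",np.hstack([a,b]))
```

```text
(no output)
```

View pics/f.png

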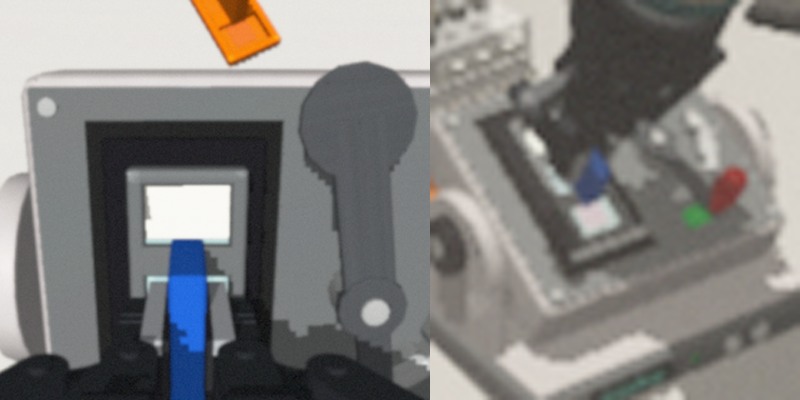

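The carrier lies centred on the seat against the ledge, and the lever is still at green. I'll check flushness by small pitch trials, watching the moment.

```bash
cat >> h.py <<'E'
def avg(m=6):
    A=[]
    for _ in range(m):
        grab_frame("scene");s=state();f=s["ft_force"];d=s["tcp_pos"]-M;A.append([d@sl*1e3,d@n*1e3,f@sl,f@n,s["torque"][1],Ro.from_matrix(Rt(TL,0).T@s["orientation"]).as_rotvec(degrees=True)[1]])
    print(s["time"],"sl n Fsl Fn ty pitch",np.mean(A,0).round(3))
E
python3 -c "from h import *;avg()"
```

```text
12.4 sl n Fsl Fn ty pitch [ 0.088  8.598  4.816  6.438 -0.715  0.126]
```

{"api": "play_rows", "payload": {
  "moves": "-1 0 0 0 0 1 0;-1 0 0 0 0 1 0;-1 0 0 0 0 1 0"
}}

```text
time: 12.7
tcp_pos: [0.5197, 0.0307, 0.1219]
orientation: [[0.855, 0.008, 0.518], [0.01, -1.0, -0.001], [0.518, 0.006, -0.855]]
ft_force: [2.0, 0.4, 7.4]
grip_width: 0.101
finger_force: 60.1
```

```bash
python3 -c "from h import *;avg()"
```

```text
13.0 sl n Fsl Fn ty pitch [-0.018  8.563  5.184  5.532 -0.601  1.112]
```

{"api": "play_rows", "payload": {
  "moves": "-1 0 0 0 0 -1 0;-1 0 0 0 0 -2 0;-1 0 0 0 0 -2 0;-1 0 0 0 0 -2 0"
}}

```text
time: 13.4
tcp_pos: [0.5199, 0.0307, 0.1221]
orientation: [[0.873, 0.008, 0.488], [0.01, -1.0, -0.001], [0.488, 0.006, -0.873]]
ft_force: [0.0, 0.4, 8.2]
grip_width: 0.103
finger_force: 60.2
```

```bash
python3 -c "from h import *;avg()"
```

```text
13.7 sl n Fsl Fn ty pitch [ 0.212  8.634  4.675  6.051 -0.854 -0.857]
```

{"api": "play_rows", "payload": {
  "moves": "-1 0 0 0 0 -1 0;-1 0 0 0 0 -1 0;-1 0 0 0 0 -1 0"
}}

```text
time: 14.0
tcp_pos: [0.52, 0.0307, 0.1222]
orientation: [[0.881, 0.008, 0.473], [0.01, -1.0, -0.001], [0.473, 0.006, -0.881]]
ft_force: [0.7, -0.2, 7.1]
grip_width: 0.1
finger_force: 60.3
```

```bash
python3 -c "from h import *;avg(8)"
```

```text
14.4 sl n Fsl Fn ty pitch [ 0.373  8.719  4.743  6.727 -0.869 -1.838]
```

{"api": "play_rows", "payload": {
  "moves": "-1 0 0 0 0 -1 0;-1 0 0 0 0 -1 0;-1 0 0 0 0 -1 0"
}}

```text
time: 14.7
tcp_pos: [0.52, 0.0307, 0.1225]
orientation: [[0.889, 0.008, 0.458], [0.01, -1.0, -0.001], [0.458, 0.006, -0.889]]
ft_force: [-1.4, 0.2, 9.6]
grip_width: 0.105
finger_force: 60.6
```

```bash
python3 -c "from h import *;avg(8)"
```

```text
15.1 sl n Fsl Fn ty pitch [ 0.5    8.896  3.68   8.971 -0.821 -2.827]
```

{"api": "play_rows", "payload": {
  "moves": "-1 0 0 0 0 1 0;-1 0 0 0 0 2 0;-1 0 0 0 0 2.8 0;-1 0 0 0 0 2.8 0"
}}

```text
time: 15.5
tcp_pos: [0.5197, 0.0307, 0.1221]
orientation: [[0.866, 0.008, 0.501], [0.01, -1.0, -0.001], [0.501, 0.006, -0.866]]
ft_force: [1.7, 0.2, 7.6]
grip_width: 0.105
finger_force: 60.2
```

```bash
python3 -c "from h import *;avg(10)"
```

```text
16.0 sl n Fsl Fn ty pitch [ 0.128  8.648  5.211  5.848 -0.677 -0.067]
```

{"api": "play_rows", "payload": {
  "moves": "-1 0.001 0 0 0 0 0;-1 0.0015 0 0 0 0 0;-1 0.0015 0 0 0 0 0"
}}

```text
time: 16.3
tcp_pos: [0.5202, 0.0307, 0.1216]
orientation: [[0.867, 0.008, 0.497], [0.01, -1.0, -0.001], [0.497, 0.006, -0.868]]
ft_force: [-1.8, -0.4, 6.3]
grip_width: 0.103
finger_force: 60.2
```

```bash
python3 -c "from h import *;avg(10)"
```

```text
16.8 sl n Fsl Fn ty pitch [ 0.184  8.025  1.534  6.134 -0.184 -0.251]
```

{"api": "play_rows", "payload": {
  "moves": "-1 -0.001 0 0 0 0 0;-1 -0.003 0 0 0 0 0;-1 -0.003 0 0 0 0 0"
}}

```text
time: 17.1
tcp_pos: [0.5194, 0.0307, 0.1225]
orientation: [[0.864, 0.008, 0.503], [0.01, -1.0, -0.001], [0.503, 0.006, -0.864]]
ft_force: [4.5, 0.9, 8.9]
grip_width: 0.105
finger_force: 60.2
```

```bash
python3 -c "from h import *;avg(10)"
```

```text
17.6 sl n Fsl Fn ty pitch [ 0.072  9.224  8.422  5.632 -1.138  0.111]
```

Moment tests show the carrier is balanced (flush) at the current pitch. Ease the push towards the ledge slightly, settle, and hand in.

{"api": "play_rows", "payload": {
  "moves": "-1 0.001 0 -0.0002 0 0 0;-1 0.001 0 -0.0002 0 0 0;-1 0.001 0 -0.0002 0 0 0;-1 0.001 0 -0.0002 0 0 0;-1 0.001 0 -0.0002 0 0 0"
}}

```text
time: 18.1
tcp_pos: [0.5196, 0.0307, 0.1223]
orientation: [[0.865, 0.008, 0.501], [0.01, -1.0, -0.001], [0.501, 0.006, -0.865]]
ft_force: [2.8, 0.1, 8.2]
grip_width: 0.102
finger_force: 60.2
```

```bash
python3 -c "
from h import *
avg(8);rep();sign_off()"
```

```text
18.5 sl n Fsl Fn ty pitch [ 0.109  9.018  6.386  6.033 -0.839 -0.011]
t 18.5 slope,y,n mm [ 0.1  -0.71  9.  ] rot [-0.05 -0.01 -0.58] F sl,y,n [6.58 0.1  5.55] tq [ 0.09 -0.84  0.06] 0.104
the job is handed in; nothing more can be done
```

Handed in at 18.5 s: shutter lever in the green notch, carrier still gripped on the seat against the ledge and measured as flush, with the seat pressed in an estimated 4–5 mm (about 6 N); the verdict was not shown.

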